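Snap the laptop's hatch cover home with the seating tool

ROBOT

A 7-joint arm with a two-finger parallel gripper is mounted at the origin on the work surface. World frame = base frame: x ahead of the robot, y to its left, z up, the work surface at z = 0. Lengths are in m, angles in rad, forces in N, time in s.
With the tool pointing down it reaches from about 0.425 to 0.875 m from the base axis. Payload 8.4 kg.
Tool frame: the origin (TCP) lies midway between the tips of the shut fingers; the grasp point (between the pads) lies r.grip_point_offset behind it (r.grip_point_offset is the distance from the TCP to the grasp point, in m); z points along the fingers, y is the line along which they close (so a half turn about z gives the same grasp; the last joint's range is limited). The gripper opens to 87 mm and grips with 3 to 60 N. Pads are 19 mm wide; open, the fingers measure 117 mm over their backs; the gripper's body (75 mm by 190 mm) begins 51 mm behind the grasp point.
Start: joints at [1.055, 0.333, 0.04, 1.465, -0.013, 1.343, -0.059], TCP at [0.263, -0.594, 0.223] pointing down, gripper open.
Joint ranges: [-2.58, 2.58], [-0.38, 2.09], [-1.3, 1.39], [0.25, 2.4], [-1.5, 4.64], [0.08, 2.09], [-2.65, 2.65]. Speed limits (rad/s): [2.22, 2.22, 2.79, 2.79, 3.14, 3.14, 3.14].

INTERFACE

Orientations are given as a rotation vector (axis times angle).
In Python, from cell import r, vision, nets gives the robot as it stands.
- The arm moves only by the tool send_rows, never from a script. Its argument "series" is a list of rows, each a list of 4 numbers: the shift along the tool's x, y, z in cm, then the turn about the tool's z in degrees. A call has exactly 10 rows; each row shifts and turns the commanded pose from where the row before left it, along the tool's axes as they then stand; what a row does not reach is not made up. A row lasts 1/8 s, in which the tool goes at most 62.5 mm and 10.7 degrees, less where a joint would pass 70% of its speed; a pose out of reach is approached as far as the arm can. A call with a gripper value outside its range is refused whole. "jaw" is the opening, from 0 (shut) to 1 (fully open), set as the call begins (left out, the last holds). The fingers move at their own pace and stop on an object; "newtons" is the grip in N (left out, the last holds). Time passes only in rows, so rows that do not move let the fingers close, or fill a call up. It gives the time, the measured TCP pose, the force, the opening and the grip force at its end, in the units of the state.
- r.observe(): the state, without advancing time (a new reading comes with each control period).
- vision.get_image(name): name is "side" or "top" or "wrist"; returns a dict with "color" (400x640x3 uint8, red, green, blue), "range_z" (400x640 float32, m along the optical axis (not along the pixel's ray), 0 where there is no reading), "K" (3x3 intrinsics, pixels), "dist_coeffs" ([k1, k2, p1, p2, k3] as OpenCV has them; the pictures are not rectified), "rvec" (rotation vector, rad) and "tvec" (3), from world to camera coordinates, as OpenCV has them; the wrist camera has in their place "mount" (4x4, takes a point from camera to tool coordinates, whose origin is the TCP and whose axes are the flange's). Camera axes: x right, y down, z forward; pixel columns grow to the right and rows downward; lengths in m; the calibration is good to about 2 mm. A picture is of the moment at which its call begins: read the wrist's pose just before it.
- r.sign_off(): hands the job in; it is judged then, once.
Trained networks look in the newest picture that a camera, given by its name, has taken for a name from the list of things; names that differ only in an ending like _2 or _b are one class to them, and where a whole thing is asked for, a point or a joint stands for the part that bears it (a point fixed in the world has none). Each returns a list of dicts, best first, with "score" (0 to 1); they miss things now and then, are a little off and sometimes report something else, mostly with a low value. They report only what shows in the picture. A call takes as long as a camera call. They do not tell look-alikes from the thing itself.
- nets.outline_of(camera, target): "pixels" (400x640 bool, what is visible of it) and "bbox" ([left, top, right, bottom] in pixels, round what is visible of it).
- nets.spot_point(camera, target): "centre" ([row, column] in pixels: a listed point, or the origin of a listed thing).
The state is a dict: "time_s": time; "qpos": joint angles; "joint_velocities": joint speeds; "joint_efforts": joint torques, N m; "tcp_pos": TCP position; "tcp_rot": TCP orientation; "contact_force": force on the tool from outside, world axes, zero at the start; "wrist_torque": the same for the moment, N m; "finger_gap": finger opening in m; "grip_force": force on a finger pad.
Only numpy, scipy, OpenCV 4.12 (cv2) and the standard library are available. Lean on these libraries where they do the work, as an engineer would, in place of code of your own. Each camera call takes 0.05 s, during which the arm holds its last target. There are 200 camera calls.

TASK

The black hatch cover in the underside of the upturned laptop is only resting on its clips. Take the seating tool out of the rack, press it squarely on the cover until both ends click fully home and the cover lies flush, pressing no harder than the clips need (never over 28 N) and never with the bare fingers, then hang the tool upright by its crossbar back in the rack well it came from and let go. Leave the other things where they are.

Things in the scene. Friction and masses are not known exactly. Their poses are not given: they have to be found in the camera images.
- seater_grip (a point): Middle of the seating tool's wooden grip, 30 (x) x 22 (y) x 52 mm; grip it across the 22 mm (y). z up the tool. A steel crossbar 84 (x) x 22 x 6 mm has its underside 34 mm below this point; it hangs on the rack's walls. The flat foot, 50 (x) x 30 (y) x 12 mm, is on a screwed stem set anywhere, not known: its underside is 68 to 84 mm below this point. It stays as set. 120 to 230 g.
- cover_top (a point): Centre of the top of the black ribbed hatch cover, 80 (x) x 46 (y) mm, plate 4 mm thick, z up. It starts loose and level on two spring latches under its short ends, about 6.5 mm proud of the laptop. Pressing it takes 8 to 20 N in all; past some 4.5 mm of travel the resistance drops away (the click); press on lightly to the hard stop, flush, 6.5 mm below its start.
- opening (a point): Centre of the hatch opening (84 x 50 mm) at the level of the laptop's surface, 22 mm above the desk: the cover's top is level with it when home. x along the opening's long side, z up. The laptop, fixed, bottom up, is a grey slab 220 (x) x 310 (y) x 22 mm whose centre lies 20 mm along +x and 20 mm along -y from here. A flat steel lever and a small green drive board lie on it.
- tray: Grey plastic tool rack, fixed, 68 (x) x 216 (y) x 62 mm high: three open wells in a row along its y, each 60 (x) x 67 (y) mm inside, walls and floor 4 mm, well centres at y = -71, 0, +71 mm. Origin: centre of its underside, on the desk. The tool hangs in one well (it varies), its crossbar across the two long walls; a suction lifter and a screw cup stand low in the others.
Things that resemble listed ones, but are neither listed nor needed, are in the scene too. Leave any yellow look-alike of the part that bears seater_grip alone.

How it is judged:
On the way, in this order (a step that is already met when the one before it is completed fails the run):
1. the seating tool is lifted clear of its well while the cover still stands proud (height (world z) of seater_grip above 0.145 m and z of cover_top in the frame of opening above 0.004 m), for 0.1 s.
2. the cover is pressed flush and level in its opening with the seating tool on it (z of cover_top in the frame of opening below 0.001 m and angle between cover_top's own z axis and vertical below 0.03 rad and horizontal distance between cover_top and opening below 0.006 m and contact force between seater and cover above 0.3 N), for 0.05 s.
At the end, for the whole second after the job is handed in: The cover's top is no more than 1 mm above the laptop's surface, level within 0.03 rad and in its opening; the seating tool stands released, at rest and upright (within 0.12 rad) on the rack in the well it came from, within 30 mm of its first place (z of cover_top in the frame of opening below 0.001 m and angle between cover_top's own z axis and vertical below 0.03 rad and horizontal distance between cover_top and opening below 0.006 m and distance of seater_grip from where it was at the start of the episode below 0.03 m and angle between seater_grip's own z axis and vertical below 0.12 rad and linear speed of seater below 0.02 m/s and contact force between seater and tray above 0.3 N); the robot touches nothing.
It fails at once if the cover is pressed with more than 28 N (contact force between seater and cover above 28 N).
It fails at once if the robot itself presses on the cover (contact force between any of the fingers, the arm and cover above 1 N).
It fails at once if another loose thing is moved by more than 30 mm (distance of any of sucker, screwcup, spudger, ssd, mug, mouse, carton from where it was at the start of the episode above 0.03 m).
It also fails if it takes over 58 s, if anything falls off the work surface, if the arm or the gripper's body presses on something with over 40 N, if the wrist force passes 120 N, or if a joint passes its speed limit or range.

## Working session

There is one attempt and no reset: what is moved stays moved. The work goes in short steps, Python scripts to look and compute and a tool call to move; the robot and the scene stay as the last step left them, time stands still between calls to the robot, and variables do not carry over. Pictures are saved under pics/ and viewed, at most 10 in all, crops included, and the job is handed in when it is done.

Besides the shell and the picture viewer there is one more tool, called as a command line: name --pt "numbers of a row" for each row, then --argument value for the rest. send_rows: Moves the arm, as the interface text tells. Its arguments: {"type":"object","properties":{"series":{"type":"array"},"jaw":{"type":"number"},"newtons":{"type":"number"}},"required":["series"]}

```bash
mkdir -p pics; ls
cat > h.py <<'E'
import numpy as np, cv2
from cell import r, vision, nets
from scipy.spatial.transform import Rotation as R
def cam(im, s=None):
    if 'mount' in im:
        T=np.eye(4);T[:3,:3]=R.from_rotvec(s['tcp_rot']).as_matrix();T[:3,3]=s['tcp_pos'];return T@im['mount']
    T=np.eye(4);T[:3,:3]=cv2.Rodrigues(np.array(im['rvec'],float))[0];T[:3,3]=np.ravel(im['tvec']);return np.linalg.inv(T)
def world(im,uv,z=None,s=None):
    "uv Nx2 (col,row), z along axis -> world"
    uv=np.array(uv,float).reshape(-1,2)
    if z is None:
        z=im['range_z'][uv[:,1].astype(int),uv[:,0].astype(int)]
    n=cv2.undistortPoints(uv.reshape(-1,1,2),np.array(im['K'],float),np.array(im['dist_coeffs'],float)).reshape(-1,2)
    p=np.c_[n,np.ones(len(n))]*np.reshape(z,(-1,1))
    T=cam(im,s);return p@T[:3,:3].T+T[:3,3]
def cloud(im,s=None):
    v,u=np.mgrid[0:400,0:640];W=world(im,np.c_[u.ravel(),v.ravel()],im['range_z'].ravel(),s).reshape(400,640,3)
    W[im['range_z']<=0]=np.nan;return W
E
python3 - <<'E'
from h import *
s=r.observe();print(s,r.grip_point_offset)
ims={}
for c in('top','side'):
    im=vision.get_image(c);ims[c]=im
    for t in('seater_grip','cover_top','opening','tray'):
        for d in nets.spot_point(c,t)[:3]:
            rc=d['centre'];print(c,t,round(d['score'],2),np.round(rc,1),world(im,[[rc[1],rc[0]]]).round(3))
    W=cloud(im);np.save(c+'_W.npy',W)
v=np.vstack([ims['top']['color'],ims['side']['color']])[:,:,::-1]
cv2.imwrite('pics/a.png',cv2.resize(ims['top']['color'][:,:,::-1],(800,500)))
cv2.imwrite('pics/b.png',cv2.resize(ims['side']['color'][:,:,::-1],(800,500)))
E
```

```text
pics
{'time_s': 0.0, 'qpos': array([ 1.05479649,  0.33387438,  0.03985285,  1.46630206, -0.0133883 ,
        1.34326608, -0.05845922]), 'joint_velocities': array([-0.00144574,  0.00070524, -0.00028676,  0.00095389,  0.00026785,
        0.00113417, -0.0012971 ]), 'joint_efforts': array([ 8.89710441e-05, -6.56366372e+01,  1.33542068e+00, -4.03798842e+01,
       -5.97025920e-02,  4.53538529e-02,  1.37934817e-04]), 'tcp_pos': array([ 0.26293308, -0.59392983,  0.22166751]), 'tcp_rot': array([-3.07211359e+00, -6.49733769e-01,  6.83962616e-04]), 'contact_force': array([-0.47275181, -0.14798624,  0.34113488]), 'wrist_torque': array([ 0.04800993,  0.01657687, -0.03515923]), 'grip_force': 0.0, 'finger_gap': 0.08719571457296878} 0.0187
top seater_grip 0.97 [206.6 244.5] [[0.554 0.245 0.122]]
top seater_grip 0.96 [199.6 194. ] [[0.574 0.37  0.097]]
top seater_grip 0.74 [156.9 222.1] [[0.677 0.306 0.093]]
top cover_top 0.78 [227.  406.5] [[ 0.511 -0.139  0.031]]
top opening 0.74 [231.7 407.4] [[ 0.5   -0.141  0.029]]
top tray 0.69 [213.8 279.3] [[0.547 0.176 0.016]]
side seater_grip 0.79 [272.8 260.1] [[0.552 0.255 0.116]]
side seater_grip 0.77 [315.4 199.8] [[0.573 0.38  0.096]]
side seater_grip 0.6 [261.9 194.8] [[0.675 0.319 0.092]]
side cover_top 0.76 [199.1 398.6] [[ 0.514 -0.142  0.03 ]]
side tray 0.81 [278.3 289.3] [[0.551 0.188 0.018]]
```

View pics/a.png

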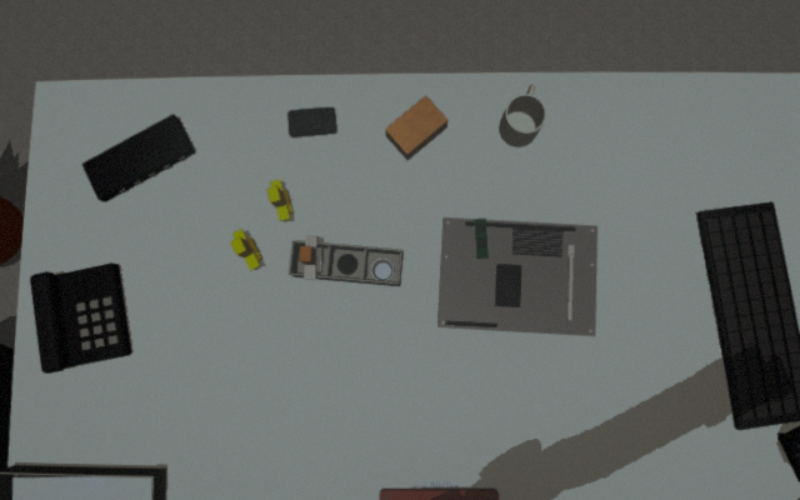

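View pics/b.png

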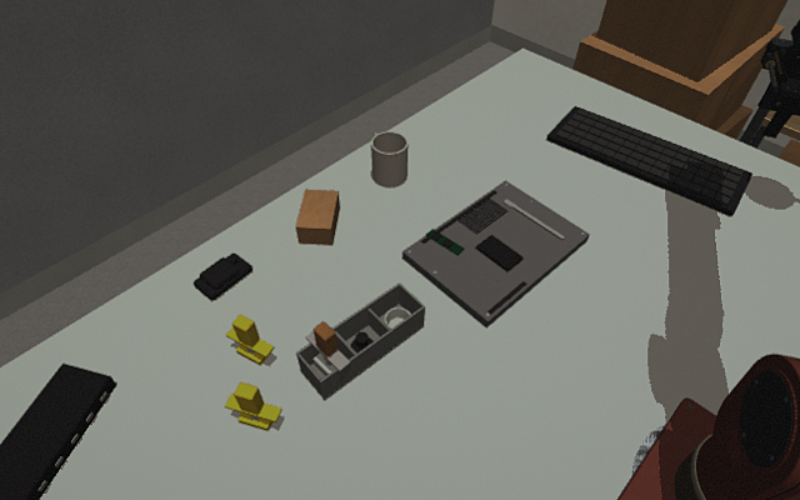

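The brown-gripped tool hangs in the rack's left well, at about (307,254) of the 800-wide top picture. The yellow ones at (275,195) and (243,245) are the look-alikes, and the black cover is at (508,285). Next I'll measure the poses.

Run:
```python
from h import *
im=vision.get_image('top');W=cloud(im)
def box(mask,n):
    p=W[mask];c,sz,a=cv2.minAreaRect((p[:,:2]*1000).astype(np.float32));print(n,mask.sum(),np.round(c,1),np.round(sz,1),round(a,1),'z',np.nanmedian(p[:,2]).round(4));return p
z=W[:,:,2];x=W[:,:,0];y=W[:,:,1]
reg=(x>.45)&(x<.65)&(y>-.02)&(y<.29)
box(reg&(z>.045)&(z<.066),'rim')
box(reg&(z>.066)&(z<.08),'bar')
box(reg&(z>.112),'griptop')
lap=(x>.35)&(x<.68)&(y<-.0)&(y>-.35)
box(lap&(z>.012)&(z<.05),'laptop')
g=im['color'].astype(int).sum(2)
o=nets.outline_of('top','cover_top')
for d in o[:2]: print(d['score'],d['bbox']);box(d['pixels']&~np.isnan(z),'cover')
o=nets.outline_of('top','tray')
for d in o[:2]: print(d['score'],d['bbox']);box(d['pixels']&~np.isnan(z),'tray')
for d in nets.outline_of('top','seater_grip')[:3]: print(d['score'],d['bbox']);box(d['pixels']&~np.isnan(z),'seat')
```

```text
rim 605 [556.3 180.1] [216.9  82.5] 84.1 z 0.06
bar 170 [549. 183.] [206.5  84.9] 77.2 z 0.0687
griptop 129 [562.3 247.1] [28.4 22.4] 0.6 z 0.1211
laptop 10984 [ 528.3 -160.3] [310.7 222. ] 86.5 z 0.022
0.82 [394.7, 212.3, 419.1, 243.7]
cover 600 [ 510.5 -139. ] [45.9 82.4] 85.6 z 0.0281
0.72 [231.0, 193.3, 324.4, 227.8]
tray 1781 [558.  186.9] [230.9  78.4] 85.4 z 0.0139
0.41 [395.9, 211.9, 416.0, 245.1]
tray 611 [ 510.5 -139.3] [46.5 82.4] 85.6 z 0.0281
0.94 [184.2, 186.8, 209.1, 214.0]
seat 436 [583.8 379.9] [88.  31.1] 34.7 z 0.0428
0.89 [215.8, 147.6, 236.4, 172.5]
seat 389 [683.4 314.9] [85.  29.3] 21.5 z 0.0421
0.83 [238.9, 188.1, 255.3, 223.4]
seat 487 [563.9 253.3] [43.1 83.4] 87.9 z 0.0691
```

send_rows --pt "0 0 -3 9.63" --pt "0 0 -3 9.63" --pt "0 0 -2 9.63" --pt "2.7 -5.5 0 0" --pt "2.7 -5.5 0 0" --pt "2.7 -5.5 0 0" --pt "2.7 -5.5 0 0" --pt "2.7 -5.5 0 0" --pt "2.7 -5.5 0 0" --pt "2.7 -5.5 0 0" --jaw 1

```text
time_s: 1.95
tcp_pos: [0.4858, -0.2255, 0.3029]
tcp_rot: [3.138, -0.138, 0.001]
contact_force: [0.9, -0.7, -0.0]
finger_gap: 0.087
grip_force: 0.0
```

```bash
cat >> h.py <<'E'
def rel(p,s=None,off=True):
    "tool-frame shift in cm to bring grasp point (off) or TCP to p"
    s=s or r.observe();M=R.from_rotvec(s['tcp_rot']).as_matrix();q=s['tcp_pos']-(r.grip_point_offset*M[:,2] if off else 0)
    return (M.T@(np.array(p)-q)*100).round(2), 'xyaw',np.degrees(np.arctan2(M[1,0],M[0,0])).round(2),'tilt',np.degrees(np.arccos(-M[2,2])).round(2)
def rect(p,n):
    c,sz,a=cv2.minAreaRect((p[:,:2]*1000).astype(np.float32));print(n,len(p),np.round(c,1),np.round(sz,1),round(a,2),'z',np.nanmedian(p[:,2]).round(4))
E
python3 - <<'E'
from h import *
s=r.observe();im=vision.get_image('wrist');W=cloud(im,s);print(s['tcp_pos'],rel((.53,-.15,.3),s));print(im['mount'].round(3))
z=W[:,:,2];print(np.nanmin(z),np.nanmax(z),[np.nanmin(W[:,:,i]) for i in(0,1)],[np.nanmax(W[:,:,i]) for i in(0,1)])
for d in nets.outline_of('wrist','cover_top')[:2]:
    print(d['score'],d['bbox']);rect(W[d['pixels']&(z>.024)],'cover')
for t in('cover_top','opening'):
  for d in nets.spot_point('wrist',t)[:2]:
    c=d['centre'];print(t,d['score'],c,world(im,[c[::-1]],s=s))
cv2.imwrite('pics/c.png',im['color'][:,:,::-1])
E
```

```text
[ 0.48575923 -0.22551033  0.30291043] (array([ 3.75, -7.91,  2.16]), 'xyaw', np.float64(-5.02), 'tilt', np.float64(0.05))
[[-0.    -0.967 -0.256  0.069]
 [ 1.    -0.    -0.     0.   ]
 [ 0.    -0.256  0.967 -0.163]
 [ 0.     0.     0.     1.   ]]
-0.0036086116948136904 0.4264251063173845 [np.float64(-0.011978559076424977), np.float64(-0.7909656926574398)] [np.float64(0.7722238233703849), np.float64(0.36042125384212464)]
0.84 [245.5, 133.8, 277.8, 188.5]
cover 1542 [ 508.3 -140.5] [46.4 79.8] 86.25 z 0.0293
cover_top 0.64 [159.8, 263.8] [[ 0.50937293 -0.14351913  0.03007715]]
```

View pics/c.png

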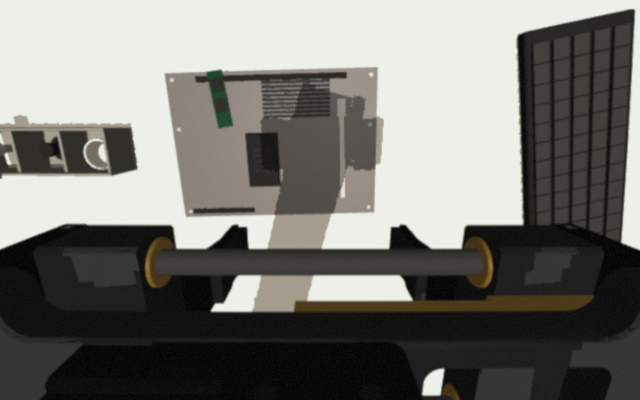

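The wrist view shows the cover at (262,160) and agrees with the top view, which puts the opening at about (0.5095, -0.1395) with yaw about -3.7°. Next I'll move over the rack.

send_rows --pt "-0.2 -5.9 0 0" --pt "-0.2 -5.9 0 0" --pt "-0.2 -5.9 0 0" --pt "-0.2 -5.9 0 0" --pt "-0.2 -5.9 0 0" --pt "-0.2 -5.9 0 0" --pt "-0.2 -5.9 0 0" --pt "-0.2 -5.9 0 0" --pt "0 0 0 0" --pt "0 0 0 0"

```text
time_s: 3.4
tcp_pos: [0.5111, 0.2425, 0.3023]
tcp_rot: [3.138, -0.141, -0.0]
contact_force: [0.4, 0.1, -0.3]
finger_gap: 0.0868
grip_force: 0.0
```

Run:
```python
from h import *
s=r.observe();im=vision.get_image('wrist');W=cloud(im,s);print(s['tcp_pos'],rel((.562,.247,.1),s))
x,y,z=W[:,:,0],W[:,:,1],W[:,:,2]
reg=(x>.49)&(x<.66)&(y>-.0)&(y<.31)
rect(W[reg&(z>.115)&(z<.13)],'griptop')
rect(W[reg&(z>.0645)&(z<.073)&(y>.2)],'bar')
rect(W[reg&(z>.055)&(z<.0635)],'rim')
cv2.imwrite('pics/d.png',im['color'][:,:,::-1])
```

```text
[0.51108948 0.24246612 0.30226644] (array([ 5.03, -0.93, 22.09]), 'xyaw', np.float64(-5.13), 'tilt', np.float64(0.06))
griptop 463 [562.7 245.4] [21.5 29.3] 84.86 z 0.1225
bar 578 [554.5 249.1] [95.2 62.9] 21.75 z 0.0686
rim 1138 [553.  177.9] [216.7  67.3] 84.91 z 0.0621
```

View pics/d.png

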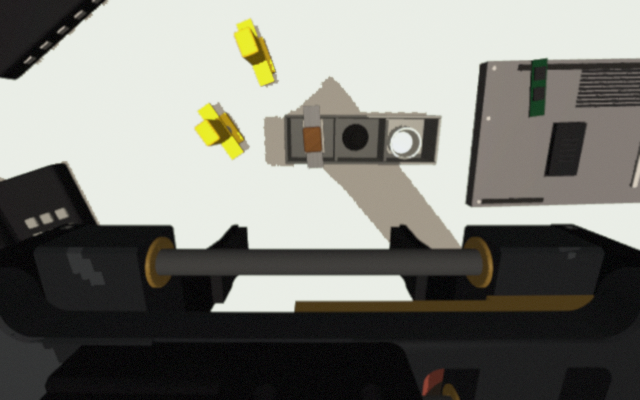

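The tool's brown grip is at (313,139) in the wrist view, and it measures (0.563, 0.245) with yaw -5.1°, consistent with the top view. I'll go down around it.

send_rows --pt "5.1 -0.8 0 0" --pt "0 0 4 0" --pt "0 0 5 0" --pt "0 0 5 0" --pt "0 0 4 0" --pt "0 0 2.3 0" --pt "0 0 1 0" --pt "0 0 1 0" --pt "0 0 0 0" --pt "0 0 0 0"

```text
time_s: 4.7
tcp_pos: [0.5623, 0.248, 0.0804]
tcp_rot: [-3.138, 0.138, -0.002]
contact_force: [0.2, -0.9, 0.4]
finger_gap: 0.0871
grip_force: 0.0
```

Run:
```python
from h import *
s=r.observe();print(rel((.5627,.2454,.098),s),s['contact_force'])
im=vision.get_image('wrist');cv2.imwrite('pics/e.png',im['color'][:,:,::-1])
```

```text
(array([0.06, 0.25, 0.11]), 'xyaw', np.float64(-5.02), 'tilt', np.float64(0.07)) [ 0.24897746 -0.92989645  0.38599949]
```

View pics/e.png

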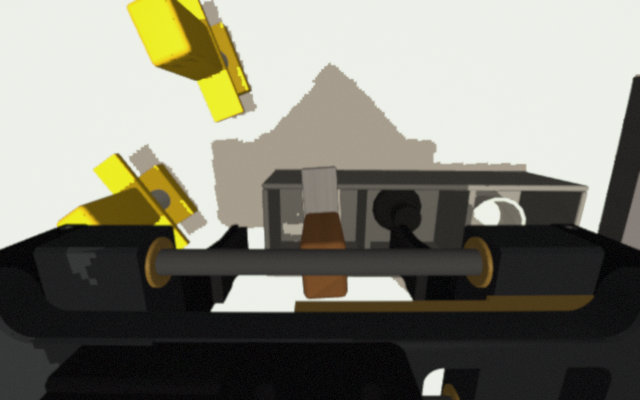

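The grip at (323,255) sits midway between the fingers, so I'll close on it.

send_rows --pt "0.05 0.2 0.1 0" --pt "0 0 0 0" --pt "0 0 0 0" --pt "0 0 0 0" --pt "0 0 0 0" --pt "0 0 0 0" --pt "0 0 0 0" --pt "0 0 0 0" --pt "0 0 0 0" --pt "0 0 0 0" --jaw 0 --newtons 45

```text
time_s: 6.0
tcp_pos: [0.5621, 0.2457, 0.0786]
tcp_rot: [3.139, -0.137, -0.0]
contact_force: [-0.1, -0.7, -0.3]
finger_gap: 0.0216
grip_force: 43.9
```

send_rows --pt "0 0 -0.5 0" --pt "0 0 -1 0" --pt "0 0 -1.5 0" --pt "0 0 -2 0" --pt "0 0 -2.5 0" --pt "0 0 -2.5 0" --pt "0 0 -2 0" --pt "0 0 -1 0" --pt "0 0 0 0" --pt "0 0 0 0"

```text
time_s: 7.25
tcp_pos: [0.5617, 0.2455, 0.2076]
tcp_rot: [3.138, -0.137, -0.002]
contact_force: [0.2, -0.5, -1.9]
finger_gap: 0.0222
grip_force: 44.0
```

Run:
```python
from h import *
s=r.observe();print(s['tcp_pos'],s['contact_force'],s['wrist_torque'],s['finger_gap'],s['grip_force'],rel((.5,0,.2),s)[1:])
im=vision.get_image('side');W=cloud(im)
x,y,z=W[:,:,0],W[:,:,1],W[:,:,2];t=s['tcp_pos']
reg=(abs(x-t[0])<.06)&(abs(y-t[1])<.03)&(z>.08)&(z<.26)
h,e=np.histogram(z[reg],np.arange(.08,.26,.004));print([(round(a,3),int(n)) for a,n in zip(e,h)])
v,u=np.where(reg);a,b,c,d=max(u.min()-15,0),u.max()+15,v.min()-25,v.max()+30
cv2.imwrite('pics/f.png',cv2.resize(im['color'][c:d,a:b,::-1],None,fx=5,fy=5)[:600,:800])
print(a,b,c,d)
```

```text
[0.56174259 0.24545788 0.20760956] [ 0.24041058 -0.48216745 -1.87297805] [ 0.02759854  0.01572968 -0.02617846] 0.02216096257924848 43.96038242747636 ('xyaw', np.float64(-5.01), 'tilt', np.float64(0.08))
[(np.float64(0.08), 0), (np.float64(0.084), 0), (np.float64(0.088), 0), (np.float64(0.092), 0), (np.float64(0.096), 0), (np.float64(0.1), 0), (np.float64(0.104), 0), (np.float64(0.108), 0), (np.float64(0.112), 0), (np.float64(0.116), 0), (np.float64(0.12), 0), (np.float64(0.124), 0), (np.float64(0.128), 0), (np.float64(0.132), 0), (np.float64(0.136), 0), (np.float64(0.14), 5), (np.float64(0.144), 32), (np.float64(0.148), 31), (np.float64(0.152), 171), (np.float64(0.156), 59), (np.float64(0.16), 7), (np.float64(0.164), 2), (np.float64(0.168), 4), (np.float64(0.172), 5), (np.float64(0.176), 6), (np.float64(0.18), 5), (np.float64(0.184), 1), (np.float64(0.188), 2), (np.float64(0.192), 75), (np.float64(0.196), 143), (np.float64(0.2), 11), (np.float64(0.204), 21), (np.float64(0.208), 36), (np.float64(0.212), 40), (np.float64(0.216), 34), (np.float64(0.22), 37), (np.float64(0.224), 37), (np.float64(0.228), 33), (np.float64(0.232), 31), (np.float64(0.236), 41), (np.float64(0.24), 30), (np.float64(0.244), 30), (np.float64(0.248), 61), (np.float64(0.252), 23)]
226 289 186 300
```

View pics/f.png

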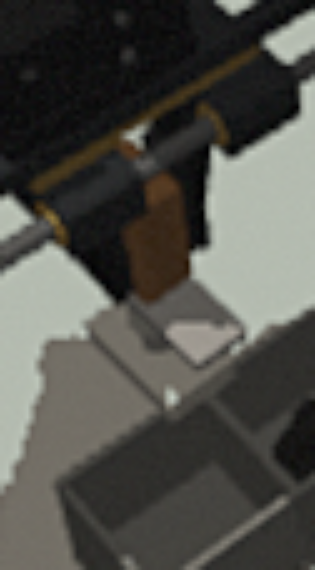

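The foot's top face is at z≈0.154, so its underside is about 83 mm below the grip point. Next I'll carry the tool over the cover.

send_rows --pt "-0.1 2 0 0" --pt "-0.2 4 0 0" --pt "-0.27 5.5 0 0" --pt "-0.29 6 0 0" --pt "-0.29 6 0 0" --pt "-0.29 6 0 0" --pt "-0.24 5 0 0" --pt "-0.15 3 0 0" --pt "-0.06 1.3 0 -1.4" --pt "0 0 3 0"

```text
time_s: 8.55
tcp_pos: [0.5097, -0.1421, 0.1798]
tcp_rot: [3.138, -0.104, 0.006]
contact_force: [-0.2, 0.1, -2.8]
finger_gap: 0.0217
grip_force: 44.0
```

send_rows --pt "0 0 3 0" --pt "0 0 1.5 0" --pt "0 0 0.5 0" --pt "0 0 0 0" --pt "0 0 0 0" --pt "0 0 0 0" --pt "0 0 0 0" --pt "0 0 0 0" --pt "0 0 0 0" --pt "0 0 0 0"

```text
time_s: 9.8
tcp_pos: [0.5094, -0.1391, 0.1286]
tcp_rot: [-3.14, 0.099, 0.0]
contact_force: [0.1, -0.4, -1.5]
finger_gap: 0.0216
grip_force: 44.0
```

Run:
```python
from h import *
s=r.observe();print(s['tcp_pos'],s['contact_force'],s['wrist_torque'],rel((.509,-.1395,.1),s))
im=vision.get_image('side');W=cloud(im)
x,y,z=W[:,:,0],W[:,:,1],W[:,:,2];t=s['tcp_pos']
reg=(abs(x-t[0])<.07)&(abs(y-t[1])<.06)&(z>.01)&(z<.2)
tt=(abs(x-t[0])<.06)&(abs(y-t[1])<.03)
h,e=np.histogram(z[tt],np.arange(.02,.13,.003));print([(round(float(a),3),int(n)) for a,n in zip(e,h)])
rect(W[tt&(z>.084)&(z<.094)],'bar')
zt=t[2]-.0655
rect(W[tt&(z>zt-.001)&(z<zt+.018)],'foot')
v,u=np.where(reg);a,b,c,d=u.min()-5,u.max()+5,v.min()-5,v.max()+5
cv2.imwrite('pics/g.png',cv2.resize(im['color'][c:d,a:b,::-1],None,fx=5,fy=5)[:600,:800])
```

```text
[ 0.509425   -0.13907515  0.12856073] [ 0.08388391 -0.35157658 -1.45812215] [-0.0091365   0.02691455 -0.00258152] (array([-0.04,  0.05,  4.73]), 'xyaw', np.float64(-3.61), 'tilt', np.float64(0.0))
[(0.02, 250), (0.023, 106), (0.026, 300), (0.029, 65), (0.032, 0), (0.035, 0), (0.038, 0), (0.041, 0), (0.044, 0), (0.047, 0), (0.05, 0), (0.053, 0), (0.056, 0), (0.059, 0), (0.062, 8), (0.065, 18), (0.068, 20), (0.071, 32), (0.074, 123), (0.077, 48), (0.08, 4), (0.083, 4), (0.086, 3), (0.089, 2), (0.092, 7), (0.095, 7), (0.098, 7), (0.101, 5), (0.104, 3), (0.107, 6), (0.11, 9), (0.113, 34), (0.116, 86), (0.119, 13), (0.122, 5), (0.125, 5)]
bar 11 [ 508.6 -132.4] [13.3  5.6] 40.17 z 0.091
foot 248 [ 512.5 -136.5] [32.9 50.7] 89.71 z 0.0755
```

View pics/g.png

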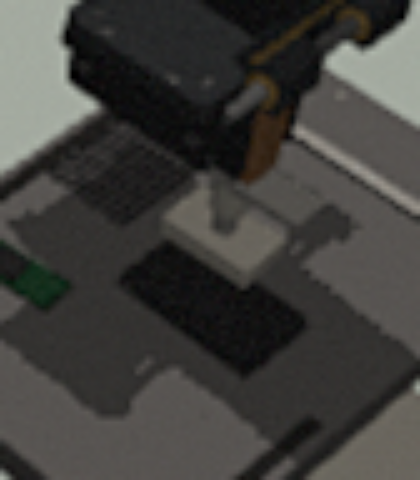

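Run:
```python
from h import *
W=np.load('side_W.npy');x,y,z=W[:,:,0],W[:,:,1],W[:,:,2]
rect(W[(x>.35)&(x<.68)&(y<-.0)&(y>-.35)&(z>.012)&(z<.05)],'laptop')
rect(W[(abs(x-.51)<.055)&(abs(y+.14)<.04)&(z>.0258)&(z<.04)],'cover')
```

```text
laptop 8668 [ 530.6 -161.1] [314.8 223.2] 86.43 z 0.0214
cover 425 [ 511.7 -138.4] [48.3 81.1] 86.99 z 0.0278
```

send_rows --pt "0 0.1 1 0" --pt "0 0 1 0" --pt "0 0 0.6 0" --pt "0 0 0.2 0" --pt "0 0 0.1 0" --pt "0 0 0.1 0" --pt "0 0 0 0" --pt "0 0 0 0" --pt "0 0 0 0" --pt "0 0 0 0"

```text
time_s: 11.1
tcp_pos: [0.5094, -0.1401, 0.0986]
tcp_rot: [3.14, -0.099, 0.0]
contact_force: [-0.2, -0.3, -2.4]
finger_gap: 0.0216
grip_force: 44.0
```

send_rows --pt "0 0 0.05 0" --pt "0 0 0.05 0" --pt "0 0 0.05 0" --pt "0 0 0.05 0" --pt "0 0 0.05 0" --pt "0 0 0.05 0" --pt "0 0 0 0" --pt "0 0 0 0" --pt "0 0 0 0" --pt "0 0 0 0"

```text
time_s: 12.35
tcp_pos: [0.5094, -0.1401, 0.0956]
tcp_rot: [-3.14, 0.099, 0.0]
contact_force: [-0.4, -0.2, -2.6]
finger_gap: 0.0219
grip_force: 44.0
```

send_rows --pt "0 0 0.05 0" --pt "0 0 0.05 0" --pt "0 0 0.05 0" --pt "0 0 0.05 0" --pt "0 0 0.05 0" --pt "0 0 0 0" --pt "0 0 0 0" --pt "0 0 0 0" --pt "0 0 0 0" --pt "0 0 0 0"

```text
time_s: 13.6
tcp_pos: [0.5094, -0.1401, 0.0931]
tcp_rot: [-3.14, 0.099, 0.0]
contact_force: [-0.2, 0.6, -2.6]
finger_gap: 0.022
grip_force: 44.0
```

send_rows --pt "0 0 0.04 0" --pt "0 0 0.04 0" --pt "0 0 0.04 0" --pt "0 0 0.04 0" --pt "0 0 0.04 0" --pt "0 0 0 0" --pt "0 0 0 0" --pt "0 0 0 0" --pt "0 0 0 0" --pt "0 0 0 0"

```text
time_s: 14.85
tcp_pos: [0.5097, -0.1401, 0.0919]
tcp_rot: [3.14, -0.099, 0.001]
contact_force: [-1.8, 0.7, 7.2]
finger_gap: 0.022
grip_force: 44.0
```

send_rows --pt "0 0 0.02 0" --pt "0 0 0.02 0" --pt "0 0 0.02 0" --pt "0 0 0 0" --pt "0 0 0 0" --pt "0 0 0 0" --pt "0 0 0 0" --pt "0 0 0 0" --pt "0 0 0 0" --pt "0 0 0 0"

```text
time_s: 16.1
tcp_pos: [0.5098, -0.1402, 0.0917]
tcp_rot: [3.14, -0.099, 0.002]
contact_force: [-3.0, 0.7, 10.6]
finger_gap: 0.022
grip_force: 44.0
```

send_rows --pt "0 0 0.02 0" --pt "0 0 0.02 0" --pt "0 0 0 0" --pt "0 0 0 0" --pt "0 0 0 0" --pt "0 0 0 0" --pt "0 0 0 0" --pt "0 0 0 0" --pt "0 0 0 0" --pt "0 0 0 0"

```text
time_s: 17.35
tcp_pos: [0.51, -0.1402, 0.0915]
tcp_rot: [3.139, -0.099, 0.002]
contact_force: [-4.3, 1.5, 13.3]
finger_gap: 0.0216
grip_force: 44.0
```

Run:
```python
from h import *
s=r.observe();print(s['tcp_pos'],s['contact_force'],s['wrist_torque'],s['tcp_rot'])
im=vision.get_image('side');W=cloud(im)
x,y,z=W[:,:,0],W[:,:,1],W[:,:,2];t=s['tcp_pos']
tt=(abs(x-t[0])<.06)&(abs(y-t[1])<.03)
h,e=np.histogram(z[tt],np.arange(.02,.13,.002));print([(round(float(a),3),int(n)) for a,n in zip(e,h)])
c=(abs(x-.51)<.035)&(abs(y+.14)<.018)&(z<.033);d=(x>.44)&(x<.58)&(y>-.2)&(y<-.08)&(abs(z-.022)<.0035)&~((abs(x-.51)<.055)&(abs(y+.14)<.035));print('cover z',np.median(z[c]),c.sum(),'laptop',np.median(z[d]))
p=W[c];A=np.c_[p[:,:2]-[.51,-.14],np.ones(len(p))];print('plane',np.linalg.lstsq(A,p[:,2],rcond=None)[0])
```

```text
[ 0.51002635 -0.14018722  0.09150965] [-4.31396924  1.54814953 13.27972052] [0.33733271 0.97866783 0.00987448] [ 3.13949387e+00 -9.89811094e-02  2.28320255e-03]
[(0.02, 173), (0.022, 104), (0.024, 72), (0.026, 115), (0.028, 60), (0.03, 20), (0.032, 13), (0.034, 14), (0.036, 42), (0.038, 84), (0.04, 45), (0.042, 4), (0.044, 3), (0.046, 4), (0.048, 4), (0.05, 1), (0.052, 0), (0.054, 1), (0.056, 4), (0.058, 8), (0.06, 2), (0.062, 4), (0.064, 4), (0.066, 2), (0.068, 6), (0.07, 2), (0.072, 0), (0.074, 5), (0.076, 19), (0.078, 50), (0.08, 42), (0.082, 9), (0.084, 3), (0.086, 5), (0.088, 5), (0.09, 2), (0.092, 9), (0.094, 7), (0.096, 6), (0.098, 8), (0.1, 13), (0.102, 8), (0.104, 5), (0.106, 12), (0.108, 3), (0.11, 14), (0.112, 7), (0.114, 3), (0.116, 7), (0.118, 8), (0.12, 2), (0.122, 4), (0.124, 4), (0.126, 1)]
cover z 0.026972546187064683 151 laptop 0.021287759341808765
plane [ 0.05004575 -0.0161668   0.02668191]
```

The lateral force shows the compliant arm drifting to +x by 0.6 mm. I'll relieve that and keep pressing in small steps.

send_rows --pt "-0.03 -0.01 0.02 0" --pt "-0.03 -0.01 0.02 0" --pt "0 0 0 0" --pt "0 0 0 0" --pt "0 0 0 0" --pt "0 0 0 0" --pt "0 0 0 0" --pt "0 0 0 0" --pt "0 0 0 0" --pt "0 0 0 0"

```text
time_s: 18.65
tcp_pos: [0.5099, -0.1401, 0.0915]
tcp_rot: [3.139, -0.099, 0.004]
contact_force: [-3.7, 1.1, 14.9]
finger_gap: 0.022
grip_force: 44.0
```

Run:
```python
from h import *
W0=np.load('side_W.npy');s=r.observe()
Ws=[];
for i in range(4): im=vision.get_image('side');Ws.append(cloud(im))
W=np.nanmean(Ws,0)
c,sn=np.cos(np.radians(-3.7)),np.sin(np.radians(-3.7))
def loc(W): d=W-np.array([.5117,-.1384,.0]);return d[:,:,0]*c+d[:,:,1]*sn,-d[:,:,0]*sn+d[:,:,1]*c
for n,A in(('init',W0),('now',W)):
    a,b=loc(A);z=A[:,:,2]
    for l,h in((-.038,-.03),(-.03,-.022),(-.022,-.01),(.022,.03),(.03,.038)):
        m=(a>l)&(a<h)&(abs(b)<.021)&(z<.033);print(n,l,m.sum(),np.median(z[m]).round(4))
    for l,h in((-.022,-.016),(-.016,-.01),(.016,.022)):
        m=(b>l)&(b<h)&(abs(a)<.036)&(z<.033);print(n,'b',l,m.sum(),np.median(z[m]).round(4))
print(s['contact_force'])
im=vision.get_image('side')
cv2.imwrite('pics/i.png',cv2.resize(im['color'][140:250,340:460,::-1],None,fx=5,fy=5,interpolation=cv2.INTER_CUBIC))
```

```text
init -0.038 57 0.0269
init -0.03 50 0.0273
init -0.022 73 0.0276
init 0.022 42 0.0275
init 0.03 46 0.027
init b -0.022 51 0.0275
init b -0.016 57 0.028
init b 0.016 95 0.0255
now -0.038 60 0.0264
now -0.03 57 0.0267
now -0.022 26 0.0267
now 0.022 13 0.0275
now 0.03 37 0.0272
now b -0.022 16 0.0263
now b -0.016 15 0.0275
now b 0.016 101 0.0261
[-3.67602573  1.09182919 14.87075776]
```

View pics/i.png

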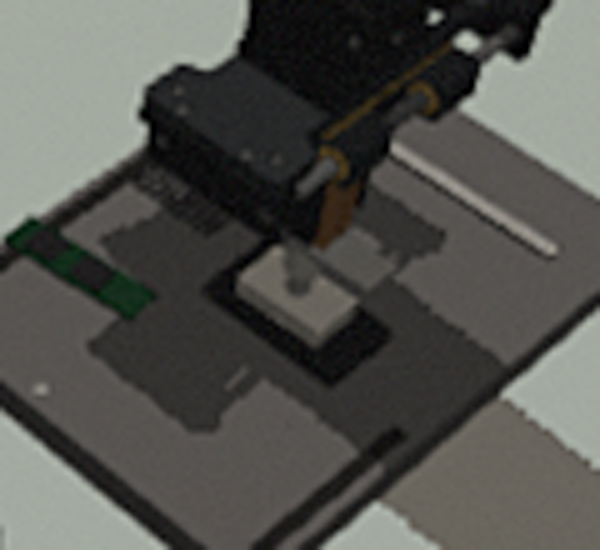

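The foot sits centred on the cover at (300,290), and the cover is still nearly at its starting height, so the clips are just stiff. I'll press on in small increments.

send_rows --pt "-0.03 0 0.01 0" --pt "-0.03 0 0.01 0" --pt "0 0 0.01 0" --pt "0 0 0 0" --pt "0 0 0 0" --pt "0 0 0 0" --pt "0 0 0 0" --pt "0 0 0 0" --pt "0 0 0 0" --pt "0 0 0 0"

```text
time_s: 20.15
tcp_pos: [0.5098, -0.1401, 0.0915]
tcp_rot: [3.139, -0.099, 0.005]
contact_force: [-2.9, 0.8, 15.7]
finger_gap: 0.022
grip_force: 44.0
```

send_rows --pt "0 0 0.02 0" --pt "0 0 0.02 0" --pt "0 0 0 0" --pt "0 0 0 0" --pt "0 0 0 0" --pt "0 0 0 0" --pt "0 0 0 0" --pt "0 0 0 0" --pt "0 0 0 0" --pt "0 0 0 0"

```text
time_s: 21.4
tcp_pos: [0.5099, -0.1401, 0.0911]
tcp_rot: [3.139, -0.099, 0.006]
contact_force: [-2.6, 0.1, 15.4]
finger_gap: 0.0215
grip_force: 44.0
```

send_rows --pt "0 0 0.02 0" --pt "0 0 0.02 0" --pt "0 0 0.02 0" --pt "0 0 0.02 0" --pt "0 0 0 0" --pt "0 0 0 0" --pt "0 0 0 0" --pt "0 0 0 0" --pt "0 0 0 0" --pt "0 0 0 0"

```text
time_s: 22.65
tcp_pos: [0.5095, -0.1401, 0.0897]
tcp_rot: [3.139, -0.099, 0.005]
contact_force: [-1.6, 0.0, 10.2]
finger_gap: 0.022
grip_force: 44.0
```

```bash
cat > cov.py <<'E'
from h import *
W0=np.load('side_W.npy');s=r.observe()
W=np.mean([cloud(vision.get_image('side')) for i in range(3)],0)
c,sn=np.cos(np.radians(-3.7)),np.sin(np.radians(-3.7))
for n,A in(('init',W0),('now',W)):
    d=A-np.array([.5117,-.1384,.0]);a,b=d[:,:,0]*c+d[:,:,1]*sn,-d[:,:,0]*sn+d[:,:,1]*c;z=A[:,:,2];o=[]
    for l,h in((-.037,-.03),(.03,.037)):
        m=(a>l)&(a<h)&(abs(b)<.02)&(z<.033);o.append(np.median(z[m]).round(4))
    m=(a<-.055)&(a>-.075)&(abs(b)<.03)&(z<.04);o.append(np.median(z[m]).round(4));print(n,o)
print(s['tcp_pos'],s['contact_force'],s['wrist_torque'],R.from_rotvec(s['tcp_rot']).as_matrix()[:2,2].round(4))
E
python3 cov.py
```

```text
init [np.float64(0.0269), np.float64(0.027), np.float64(0.021)]
now [np.float64(0.0251), np.float64(0.0249), np.float64(0.0212)]
[ 0.50952916 -0.14014482  0.08972093] [-1.64078748e+00  6.15120240e-03  1.01850462e+01] [0.07136914 0.38590345 0.020301  ] [ 0.0029 -0.0009]
```

The cover is going down level. I'll continue.

send_rows --pt "0 0 0.02 0" --pt "0 0 0.02 0" --pt "0 0 0.02 0" --pt "0 0 0.02 0" --pt "0 0 0 0" --pt "0 0 0 0" --pt "0 0 0 0" --pt "0 0 0 0" --pt "0 0 0 0" --pt "0 0 0 0"

```text
time_s: 24.05
tcp_pos: [0.5082, -0.1398, 0.0873]
tcp_rot: [-3.14, 0.099, 0.0]
contact_force: [1.5, -1.4, 2.0]
finger_gap: 0.0219
grip_force: 44.0
```

send_rows --pt "0 0 0.02 0" --pt "0 0 0.02 0" --pt "0 0 0.02 0" --pt "0 0 0.02 0" --pt "0 0 0 0" --pt "0 0 0 0" --pt "0 0 0 0" --pt "0 0 0 0" --pt "0 0 0 0" --pt "0 0 0 0"

```text
time_s: 25.3
tcp_pos: [0.5082, -0.1398, 0.0866]
tcp_rot: [-3.14, 0.099, -0.0]
contact_force: [-1.0, -0.6, -2.1]
finger_gap: 0.0225
grip_force: 44.0
```

send_rows --pt "0 0 0.02 0" --pt "0 0 0.02 0" --pt "0 0 0.02 0" --pt "0 0 0.02 0" --pt "0 0 0 0" --pt "0 0 0 0" --pt "0 0 0 0" --pt "0 0 0 0" --pt "0 0 0 0" --pt "0 0 0 0"

```text
time_s: 26.55
tcp_pos: [0.5082, -0.1398, 0.0857]
tcp_rot: [-3.14, 0.099, 0.0]
contact_force: [-0.7, 0.4, -1.1]
finger_gap: 0.022
grip_force: 44.0
```

```bash
python3 cov.py
```

```text
init [np.float64(0.0269), np.float64(0.027), np.float64(0.021)]
now [np.float64(0.0209), np.float64(0.0207), np.float64(0.0212)]
[ 0.50816915 -0.13980709  0.0857403 ] [-0.68253373  0.35112934 -1.10409562] [0.0490877  0.00328433 0.05782157] [-0.      0.0001]
```

send_rows --pt "0 0 0.03 0" --pt "0 0 0.03 0" --pt "0 0 0 0" --pt "0 0 0 0" --pt "0 0 0 0" --pt "0 0 0 0" --pt "0 0 0 0" --pt "0 0 0 0" --pt "0 0 0 0" --pt "0 0 0 0"

```text
time_s: 27.95
tcp_pos: [0.5083, -0.1399, 0.0857]
tcp_rot: [3.14, -0.099, 0.001]
contact_force: [-2.7, 0.6, 3.8]
finger_gap: 0.0218
grip_force: 44.0
```

The hard stop holds at about 6 N with the cover flush. Lifting now.

send_rows --pt "0 0 -0.2 0" --pt "0 0 -0.5 0" --pt "0 0 -1 0" --pt "0 0 -2 0" --pt "0 0 -3 0" --pt "0 0 -3 0" --pt "0 0 -2 0" --pt "0 0 -1 0" --pt "0 0 0 1.4" --pt "0 0 0 0"

```text
time_s: 29.2
tcp_pos: [0.5077, -0.1398, 0.2112]
tcp_rot: [-3.138, 0.138, 0.002]
contact_force: [0.4, -0.5, -1.5]
finger_gap: 0.0219
grip_force: 44.0
```

```bash
python3 cov.py
python3 - <<'E'
from h import *
print(rel((.5621,.2457,.21),off=False))
E
```

```text
init [np.float64(0.0269), np.float64(0.027), np.float64(0.021)]
now [np.float64(0.0214), np.float64(0.021), np.float64(0.021)]
[ 0.50766806 -0.13977874  0.21121858] [ 0.353023   -0.54444408 -1.54507847] [ 0.07833756  0.04009194 -0.00178139] [-0.0014  0.0005]
(array([  2.05, -38.87,   0.15]), 'xyaw', np.float64(-5.0), 'tilt', np.float64(0.08))
```

Cover stays flush. Next I'll carry the tool back to the rack.

send_rows --pt "0.1 -2 0 0" --pt "0.2 -4 0 0" --pt "0.3 -5.5 0 0" --pt "0.32 -6 0 0" --pt "0.32 -6 0 0" --pt "0.32 -6 0 0" --pt "0.26 -5 0 0" --pt "0.16 -3 0 0" --pt "0.07 -1.37 0 0" --pt "0 0 0 0"

```text
time_s: 30.6
tcp_pos: [0.5624, 0.2457, 0.2117]
tcp_rot: [3.138, -0.136, -0.001]
contact_force: [-0.4, -0.6, -1.8]
finger_gap: 0.0221
grip_force: 44.0
```

Run:
```python
from h import *
s=r.observe();print(s['tcp_pos'],rel((.5621,.2457,.0786),s,False))
im=vision.get_image('side');W=cloud(im);x,y,z=W[:,:,0],W[:,:,1],W[:,:,2];t=s['tcp_pos']
tt=(abs(x-t[0])<.06)&(abs(y-t[1])<.04)
b=W[tt&(abs(z-t[2]+.0106)<.005)];rect(b,'bar');A=np.c_[b[:,:2]-t[:2],np.ones(len(b))];print(np.linalg.lstsq(A,b[:,2],rcond=None)[0])
rect(W[tt&(z>t[2]-.0665)&(z<t[2]-.047)],'foot')
cv2.imwrite('pics/j.png',cv2.resize(im['color'][180:310,210:330,::-1],None,fx=4.5,fy=4.5,interpolation=cv2.INTER_CUBIC))
```

```text
[0.56235957 0.24567777 0.2116713 ] (array([-1.000e-02, -0.000e+00,  1.331e+01]), 'xyaw', np.float64(-4.96), 'tilt', np.float64(0.05))
bar 222 [543.1 248.1] [21.6 41. ] 87.51 z 0.2007
[ 0.01913887 -0.0168729   0.20112968]
foot 302 [565.  247.1] [30.1 51.4] 87.85 z 0.1589
```

View pics/j.png

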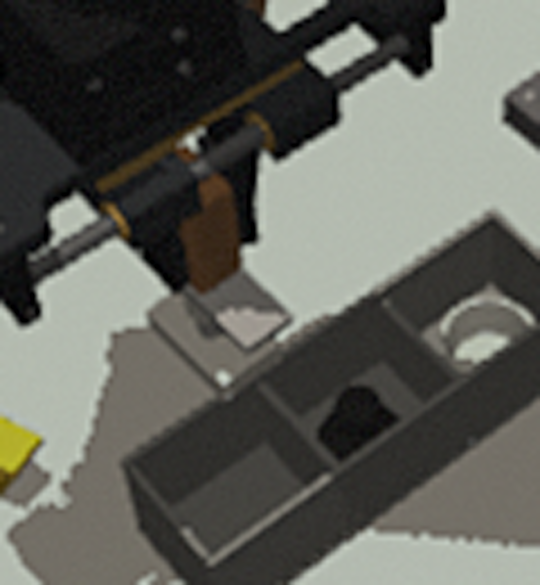

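The tool hangs upright above its empty well, at (235,300) in the crop. Lowering it.

send_rows --pt "-0.1 0 1 0" --pt "0 0 2.5 0" --pt "0 0 2.5 0" --pt "0 0 2 0" --pt "0 0 1.5 0" --pt "0 0 1.5 0" --pt "0 0 1 0" --pt "0 0 0.8 0" --pt "0 0 0 0" --pt "0 0 0 0"

```text
time_s: 31.9
tcp_pos: [0.5619, 0.2459, 0.0847]
tcp_rot: [-3.138, 0.137, -0.001]
contact_force: [0.6, -0.6, -2.1]
finger_gap: 0.0222
grip_force: 44.0
```

send_rows --pt "0 0 0.1 0" --pt "0 0 0.1 0" --pt "0 0 0.1 0" --pt "0 0 0.1 0" --pt "0 0 0.05 0" --pt "0 0 0 0" --pt "0 0 0 0" --pt "0 0 0 0" --pt "0 0 0 0" --pt "0 0 0 0"

```text
time_s: 33.15
tcp_pos: [0.5616, 0.2457, 0.0797]
tcp_rot: [-3.139, 0.137, -0.0]
contact_force: [0.3, -0.8, -1.8]
finger_gap: 0.0218
grip_force: 44.0
```

send_rows --pt "0 0 0.05 0" --pt "0 0 0.05 0" --pt "0 0 0.03 0" --pt "0 0 0.02 0" --pt "0 0 0 0" --pt "0 0 0 0" --pt "0 0 0 0" --pt "0 0 0 0" --pt "0 0 0 0" --pt "0 0 0 0"

```text
time_s: 34.4
tcp_pos: [0.5616, 0.2457, 0.0786]
tcp_rot: [3.139, -0.137, 0.0]
contact_force: [-3.1, -2.0, 5.2]
finger_gap: 0.0222
grip_force: 44.0
```

It's resting on the walls. Release, then rise.

send_rows --pt "0 0 0 0" --pt "0 0 0 0" --pt "0 0 0 0" --pt "0 0 0 0" --pt "0 0 0 0" --pt "0 0 0 0" --pt "0 0 0 0" --pt "0 0 0 0" --pt "0 0 0 0" --pt "0 0 0 0" --jaw 1

```text
time_s: 35.65
tcp_pos: [0.5615, 0.2457, 0.0782]
tcp_rot: [-3.139, 0.137, -0.0]
contact_force: [0.7, 0.2, -0.4]
finger_gap: 0.0868
grip_force: 0.0
```

send_rows --pt "0 0 -1 0" --pt "0 0 -2 0" --pt "0 0 -3 0" --pt "0 0 -4 0" --pt "0 0 -4 0" --pt "0 0 -4 0" --pt "-2 0 -2 0" --pt "-3 0 0 0" --pt "0 0 0 0" --pt "0 0 0 0"

```text
time_s: 36.9
tcp_pos: [0.5123, 0.2498, 0.2792]
tcp_rot: [-3.138, 0.138, -0.002]
contact_force: [0.4, 0.9, 0.5]
finger_gap: 0.0874
grip_force: 0.0
```

```bash
python3 cov.py
python3 - <<'E'
from h import *
s=r.observe();im=vision.get_image('wrist');W=cloud(im,s);x,y,z=W[:,:,0],W[:,:,1],W[:,:,2]
reg=(x>.49)&(x<.66)&(y>-.0)&(y<.31)
rect(W[reg&(z>.115)&(z<.13)],'griptop')
im=vision.get_image('top');W=cloud(im);x,y,z=W[:,:,0],W[:,:,1],W[:,:,2]
rect(W[(abs(x-.51)<.03)&(abs(y+.14)<.015)],'cover')
E
```

```text
init [np.float64(0.0269), np.float64(0.027), np.float64(0.021)]
now [np.float64(0.021), np.float64(0.0213), np.float64(0.0212)]
[0.51229738 0.24976268 0.27917169] [0.4098537  0.87639428 0.48756551] [ 0.02013075  0.03668715 -0.02355454] [0.0015 0.    ]
griptop 532 [562.  245.5] [21.9 29.6] 87.68 z 0.1224
cover 288 [ 510.6 -139.9] [29.8 57.4] 89.71 z 0.0214
```

The tool is back within about 1 mm of where it started, and the cover is flush. Handing in.

```bash
python3 -c "
from cell import r
print(r.sign_off())"
```

```text
the job is handed in; nothing more can be done
None
```

The cover is clicked home and measures flush and level; peak pressing force was about 18 N in the readings, under the 28 N limit. The seating tool is back upright in its own well, released about 1 mm from where it started, and the job was handed in at about 37 s; no verdict came back.

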